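# Set the length stop and hold an overhanging batten for sawing

### The job

Get the wooden batten on the saw jig ready to be sawn: first take the black knob and slide the blue length stop outward until its stop face is at the red mark on the rail, and let go of it. Then slide the batten outward along the bed, flat and without lifting it, square and snug against the fence, until its end just meets the stop without pushing the stop off the mark. More than half of the batten then hangs over the cut edge, so keep hold of it and never let it tip: finish still holding it down flat on the bed, and leave the other things on the table alone.

Things in the scene. Friction and masses are not known exactly. Their poses are not given: they have to be found in the camera images.
- saw_jig: Fixed saw jig. Origin on the table surface straight below the cut edge; +x points outward along the rail (roughly to the robot's left), +y level and roughly towards the robot, z up; the other jig points have the same axes. Plywood base x -150..205, y -42..42, 18 high (mm, this frame). Beyond the cut edge (x > 0) nothing carries the batten.
- cut_edge (a point): Point on the upper outer edge of the bed (the cut edge), at jig x = 0, y = 0, z 60 mm. The bed is a brown wooden block, jig x -140..0, y -40..40 mm, flat top at z 60 mm. Near its robot side stands a grey parts cabinet 156 mm high, and to the right of the jig a mitre saw up to 450 mm high: travel to the jig well above them.
- fence (a point): Middle of the fence face on the dark wooden guide block beside the cut edge: jig x -12, y -21, z 73 mm. The face looks to jig +y; the batten's long side goes against it, so a snug batten's middle line is y = 0. The block is x -24..0, y -40..-21, z 60..86 mm.
- stop (a joint): Position of the sliding length stop on the rail, metres, growing outward (jig +x), range 0 to 0.10; at 0 the stop face is 50 mm outside the cut edge. It stays where it is left; friction holds it until about 6 N along the rail. Aluminium rail: x 0..201, y -17..17, top at z 36 mm.
- stop_face (a point): Centre of the stop face: the inner side (towards the bed) of the steel stop plate, at jig y = 0, z 70 mm; axes as the jig's. Plate 50 wide (jig y -25..25), 6 thick, z 40..88 mm. The blue saddle reaches 40 mm outward from the plane of the face, y -20..20, up to z 46 mm, with the knob on it.
- stop_knob (a point): Grip point on the axis of the stop's upright black round knob, 24 mm diameter, standing z 62..98 mm; this point is at jig y = 0, z 86 mm, 26 mm outward of the stop face's plane.
- mark: Red line, 4 mm wide, taped across the top of the rail; origin on its middle line at the rail top (z 36 mm); x axis as the jig's, outward. The stop is right when stop_face has the same jig x as this origin. At the start it lies outward of the stop, in plain view.
- batten: Loose pine batten 42 wide, 210 long, 20 mm thick, about 0.1 kg, lying flat on the bed at the start, a little askew and off the fence. Origin at the middle of its underside; its y axis runs along its length, +y to the outer end; z up. Grip it across the 42 mm near its inner end: the fence block leaves no room for a finger nearer than 40 mm to the cut edge.
- batten_end (a point): Centre of the batten's outer end face (105 mm along its +y from the middle, 10 mm above its underside), the end that meets the stop.
- pencil: Bystander: red pencil, 142 mm long; origin at the middle of its underside. Leave it where it is.
- tape_measure: Bystander: yellow pocket tape measure, 40 x 98 x 70 mm; origin at the middle of its underside. Leave it where it is.
- screw_tin: Bystander: open round tin of screws, 69 mm across, 38 mm high; origin at the middle of its underside. Leave it where it is.
- marker: Bystander: red and white marker pen, 135 mm long, lying; origin at the middle of its underside. Leave it where it is.

How it is judged:
On the way:
1. the stop has been set with its face at the red mark and let go, before the batten is slid out (x of stop_face in the frame of mark between -0.004 and 0.004 m and contact force between the fingers and stop below 0.3 N and x of batten_end in the frame of saw_jig below 0.04 m), for 0.3 s.
At the end, for the whole second after the job is handed in: Stop face within 4 mm of the red mark; batten end within 3.5 mm of the stop face, its side within 4 mm of the fence line and parallel within 2.5 degrees; batten at rest, flat on the bed (tilt under 1.7 degrees, height within 3 mm) and still held by the gripper (over 1 N) (x of stop_face in the frame of mark between -0.004 and 0.004 m and x of batten_end in the frame of stop_face above -0.0035 m and y of batten in the frame of saw_jig between -0.004 and 0.004 m and angle between the y axis of batten and the x axis of saw_jig, either way round below 0.045 rad and angle between batten's own z axis and vertical below 0.03 rad and z of batten in the frame of saw_jig between 0.057 and 0.0625 m and contact force between the fingers and batten above 1 N and linear speed of batten below 0.01 m/s); the arm keeps its last pose, push and grip.
It fails at once if the batten tips over the edge (angle between batten's own z axis and vertical above 0.12 rad).
It fails at once if the batten is lifted off the bed instead of slid (z of batten in the frame of saw_jig above 0.072 m).
It fails at once if another thing on the table is disturbed (moved 20 mm) (distance of any of pencil, tape_measure, screw_tin, marker from where it was at the start of the episode above 0.02 m).
It also fails if it takes over 54 s, if anything falls off the work surface, if the arm or the gripper's body presses on something with over 40 N, if the wrist force passes 120 N, or if a joint passes its speed limit or range.

### The arm

A 6-joint arm with a two-finger parallel gripper is mounted at the origin on a cart in front of the work surface, level with it; the furniture and walls round the work are solid. World frame = base frame: x ahead of the robot, y to its left, z up, the work surface at z = 0. Lengths are in m, angles in rad, forces in N, time in s.
With the tool pointing down it reaches from about 0.275 to 0.825 m from the base axis. Payload 4.9 kg.
Tool frame: the origin (TCP) lies at the very end of the fingers, on their centre line; the grasp point (between the pads) lies 19 mm behind it; z points along the fingers, y is the line along which they close (so a half turn about z gives the same grasp; the last joint's range is limited). The gripper opens to 85 mm and grips with 20 to 120 N. Pads are 22 mm wide; open, the fingers measure 114 mm over their backs; the gripper's body (76 mm by 85 mm) begins 54 mm behind the grasp point. The pads swing forward as they close: fully open they stand 13 mm farther back than shut.
Start: joints at [-1.385, 0.326, -0.193, 1.052, 0, 1.437], TCP at [0.173, -0.522, 0.231] pointing down, gripper open.
Joint ranges: [-2.65, 2.65], [-0.97, 1.79], [-1.3, 1.35], [-1.93, 2.1], [-1.47, 1.37], [-3.14, 3.14]. Speed limits (rad/s): [2.57, 2.57, 3.14, 3.14, 3.14, 3.14].

### API

Orientations are given as a rotation vector (axis times angle).
In Python, from bench import bot gives the robot as it stands. The module is installed in compiled form; this text tells all that it offers.
- The arm moves only by the shell command python3 -m handwheel 'ROWS' [FORCE]. ROWS is JSON, a list of rows, each an object of numbers: "x", "y", "z": the shift along the tool's x, y, z in cm; "wx", "wy", "wz": the turn, a rotation vector about the tool's x, y, z in rad; "gripper": the closure, from 0 (fully open) to 1 (shut). In form: [{"x": .., "y": .., "z": .., "wx": .., "wy": .., "wz": .., "gripper": ..}, ...]. A call has 1 to 5 rows; each row is the pose to reach, as a shift and turn from the pose commanded when the call began, along the tool's axes at that moment; what a row does not reach only later rows make up. A row lasts 1/8 s, in which the tool goes at most 62.5 mm and 10.7 degrees, less where a joint would pass 70% of its speed; a pose out of reach is approached as far as the arm can. A call with a gripper value outside its range is refused whole. The fingers move at their own pace and stop on an object; FORCE is the grip in N (left out, the last holds). Time passes only in rows, so rows that repeat a pose let the fingers close. It gives the time, the measured TCP pose, the force, the opening and the grip force at its end, in the units of the state.
- bot.observe(): the state, without advancing time (a new reading comes with each control period).
- bot.read_camera(name): name is "side" or "top" or "wrist"; returns a dict with "img" (420x560x3 uint8, red, green, blue), "range_z" (420x560 float32, m along the optical axis (not along the pixel's ray), 0 where there is no reading), "fx", "fy", "cx", "cy" (pixels), "distortion" ([k1, k2, p1, p2, k3] as OpenCV has them; the pictures are not rectified), "pose" (4x4, takes a point from camera to world coordinates). Camera axes: x right, y down, z forward; pixel columns grow to the right and rows downward; lengths in m; the calibration is good to about 2 mm. A picture is of the moment at which its call begins.
- bot.finish_job(): hands the job in; it is judged then, once.
Trained networks look in a picture, given as the dict that the camera call returned (one of the last four; its "shot" number tells which), for a name from the list of things; names that differ only in an ending like _2 or _b are one class to them, and where a whole thing is asked for, a point or a joint stands for the part that bears it (a point fixed in the world has none). Each returns a list of dicts, best first, with "confidence" (0 to 1); they miss things now and then, are a little off and sometimes report something else, mostly with a low value. They report only what shows in the picture. A call takes as long as a camera call.
- bot.search_frame(thing, picture): "at" ([column, row] in pixels, amid what is visible of it).
- bot.outline_of(thing, picture): "mask" (420x560 bool, what is visible of it) and "at" ([column, row] in pixels, amid what is visible of it).
The state is a dict: "t": time; "q": joint angles; "dq": joint speeds; "tau": joint torques, N m; "ee_pos": TCP position; "tool_rot": TCP orientation; "ft_force": force on the tool from outside, world axes, zero at the start; "moment": the same for the moment, N m; "width": finger opening in m; "grip_force": force on a finger pad.
Only numpy, scipy, OpenCV 4.12 (cv2) and the standard library are available. Lean on these libraries where they do the work, as an engineer would, in place of code of your own. Each camera call takes 0.05 s, during which the arm holds its last target. There are 200 camera calls.

## Working session

There is one attempt and no reset: what is moved stays moved. The work goes in short steps, Python scripts to look and compute and a shell command to move; the robot and the scene stay as the last step left them, time stands still between calls to the robot, and variables do not carry over. Pictures are saved under pics/ and viewed, at most 10 in all, crops included, and the job is handed in when it is done.

```bash
mkdir -p pics; cat > h.py <<'E'
import numpy as np, cv2
from bench import bot
from scipy.spatial.transform import Rotation as R
def K(p): return np.array([[p['fx'],0,p['cx']],[0,p['fy'],p['cy']],[0,0,1.]])
def rays(p,uv):
    n=cv2.undistortPoints(np.float32(uv).reshape(-1,1,2),K(p),np.float64(p['distortion'])).reshape(-1,2)
    return np.c_[n,np.ones(len(n))]
def cloud(p,mask):
    v,u=np.nonzero(mask&(p['range_z']>0)); r=rays(p,np.c_[u,v])*p['range_z'][v,u][:,None]
    P=np.array(p['pose']); return r@P[:3,:3].T+P[:3,3]
def onplane(p,uv,z):
    P=np.array(p['pose']); d=rays(p,uv)@P[:3,:3].T; o=P[:3,3]
    return o+d*((z-o[2])/d[:,2])[:,None]
def proj(p,X):
    P=np.linalg.inv(np.array(p['pose'])); X=np.atleast_2d(X)@P[:3,:3].T+P[:3,3]
    return cv2.projectPoints(X.reshape(-1,1,3),np.zeros(3),np.zeros(3),K(p),np.float64(p['distortion']))[0].reshape(-1,2)
def save(p,n,box=None,s=1):
    i=p['img'][:,:,::-1]
    if box: i=i[box[1]:box[3],box[0]:box[2]]
    cv2.imwrite('pics/'+n+'.png',cv2.resize(i,None,fx=s,fy=s))
E
python3 - <<'E'
from h import *
np.set_printoptions(precision=4,suppress=True)
s=bot.observe(); print(s['t'],s['ee_pos'],s['tool_rot'],R.from_rotvec(s['tool_rot']).as_matrix())
ps={n:bot.read_camera(n) for n in('top','side')}
im=[]
for n,p in ps.items():
    im.append(p['img'][:,:,::-1]); print(n,np.array(p['pose']),p['fx'])
    for t in('batten','stop','stop_knob','mark','saw_jig','fence'):
        o=bot.outline_of(t,p)
        for d in o[:1]:
            c=cloud(p,d['mask']); print(n,t,d['confidence'],d['at'],d['mask'].sum(),np.median(c,0),c.min(0),c.max(0))
    np.savez(n,**{k:np.array(v) for k,v in p.items()})
cv2.imwrite('pics/top.png',im[0]);cv2.imwrite('pics/side.png',im[1])
E
```

```text
0.0 [ 0.1728 -0.5215  0.2305] [-3.0998 -0.4999  0.    ] [[ 0.9493  0.3143 -0.0003]
 [ 0.3143 -0.9493  0.0017]
 [ 0.0003 -0.0017 -1.    ]]
top [[ 0.0064 -0.9885  0.1508  0.377 ]
 [-0.9998 -0.0091 -0.0171 -0.0139]
 [ 0.0183 -0.1507 -0.9884  0.9207]
 [ 0.      0.      0.      1.    ]] 461.8818463370221
top batten 0.67 [292.6, 214.5] 2700 [ 0.5003 -0.0552  0.0799] [ 0.4763 -0.1611  0.0165] [0.5266 0.0482 0.0849]
top stop 0.61 [205.2, 212.7] 534 [0.5018 0.106  0.08  ] [0.4815 0.0887 0.0173] [0.5319 0.1283 0.1017]
top stop_knob 0.93 [204.2, 212.8] 539 [0.5015 0.1061 0.08  ] [0.4815 0.0887 0.0173] [0.5376 0.1379 0.1017]
top saw_jig 0.78 [218.5, 219.5] 5283 [0.5018 0.0893 0.0361] [ 0.4662 -0.1197 -0.0043] [0.5601 0.2407 0.1017]
top fence 0.66 [217.9, 216.1] 5231 [0.5028 0.0893 0.036 ] [ 0.4662 -0.1197 -0.0041] [0.5671 0.2347 0.1017]
side [[-0.8416 -0.291   0.4549  0.1352]
 [-0.54    0.4588 -0.7056  0.559 ]
 [-0.0034 -0.8395 -0.5433  0.5529]
 [ 0.      0.      0.      1.    ]] 456.68310419185894
side batten 0.83 [292.0, 222.9] 2021 [ 0.4945 -0.0332  0.0786] [ 0.4235 -0.2354  0.0032] [0.5673 0.0519 0.1557]
side stop 0.75 [243.0, 270.2] 1218 [0.4963 0.1145 0.0585] [ 0.4795  0.0007 -0.0014] [0.5901 0.1324 0.0986]
side stop_knob 0.67 [240.6, 271.8] 1231 [0.497  0.1144 0.0576] [ 0.4795  0.0025 -0.0037] [0.5987 0.1324 0.0986]
side mark 0.53 [219.3, 300.9] 8 [0.5086 0.1608 0.0369] [0.502  0.1591 0.0355] [0.513  0.1616 0.0385]
side saw_jig 0.58 [246.6, 285.1] 6586 [0.4893 0.1159 0.0341] [ 0.4652 -0.1721 -0.0029] [0.6014 0.2367 0.0986]
side fence 0.69 [244.2, 283.8] 6892 [0.4895 0.1164 0.034 ] [ 0.4652 -0.1176 -0.004 ] [0.6225 0.2367 0.0986]
```

View pics/top.png

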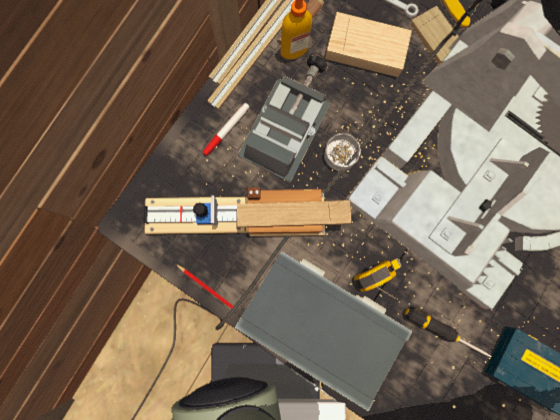

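View pics/side.png

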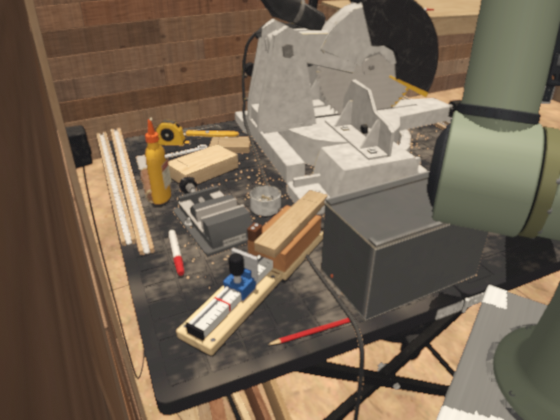

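The top view shows the jig lying left-right. The knob is at about (201,210), the red mark at (181,214), and the batten spans columns 237–350. The cabinet is below it, at rows 255–405. In the side view the knob is at (236,265) and the mark at (222,300).

```bash
python3 - <<'E'
from h import *
np.set_printoptions(precision=4,suppress=True)
for n in('top','side'):
    p={k:v for k,v in np.load(n+'.npz').items()}; 
    for k in('fx','fy','cx','cy'): p[k]=float(p[k])
    full=cloud(p,np.ones((420,560),bool)); v,u=np.nonzero(p['range_z']>0); c=p['img'][v,u].astype(int)
    roi=(abs(full[:,0]-.5)<.08)&(full[:,1]>-.2)&(full[:,1]<.27)
    def sel(m,zl,zh): 
        m=m&roi&(full[:,2]>zl)&(full[:,2]<zh); return full[m]
    one=np.ones(len(full),bool)
    def rect(nm,X):
        if len(X)<5: print(n,nm,'few');return
        r=cv2.minAreaRect(np.float32(X[:,:2]*1000)); print(n,nm,len(X),r,cv2.boxPoints(r).round(1).tolist(),'z',np.median(X[:,2]))
    y=full[:,1]
    rect('base',sel(y>.04,.012,.024)); rect('rail',sel(y>.04,.031,.040))
    rect('batten',sel(y<.065,.072,.084)); rect('bed',sel(y<.04,.055,.065));rect('fence',sel(y<.06,.0845,.09))
    rect('plate',sel((y>.07)&(y<.09),.08,.092)); 
    k=sel(y>.085,.09,.105); rect('knob',k); print(np.median(k,0))
    red=(c[:,0]>130)&(c[:,1]<80)&(c[:,2]<80)
    m=red&roi&(y>.12)&(full[:,2]>.025)&(full[:,2]<.05); rect('mark',full[m])
    if m.any(): print(m.sum(),full[m].mean(0),onplane(p,np.c_[u[m],v[m]],.036).mean(0))
p={k:v for k,v in np.load('top.npz').items()}
save(p,'topc',(130,170,370,260),3.3)
E
```

```text
top base 1657 ((505.4547119140625, 137.32662963867188), (70.51593780517578, 193.97621154785156), 0.7365855574607849) [[469.0, 233.89999389648438], [471.3999938964844, 39.900001525878906], [542.0, 40.79999923706055], [539.5, 234.8000030517578]] z 0.01799065404582534
top rail 1100 ((504.00128173828125, 141.28323364257812), (37.98866653442383, 177.44796752929688), 2.047365188598633) [[481.79998779296875, 229.3000030517578], [488.20001220703125, 51.900001525878906], [526.2000122070312, 53.29999923706055], [519.7999877929688, 230.60000610351562]] z 0.03616267451537347
top batten 2619 ((514.176513671875, -56.479896545410156), (70.22591400146484, 209.22689819335938), 1.301781415939331) [[476.70001220703125, 47.29999923706055], [481.3999938964844, -161.89999389648438], [551.7000122070312, -160.3000030517578], [546.9000244140625, 48.900001525878906]] z 0.0800268952288199
top bed 1264 ((509.8813781738281, -65.30524444580078), (80.6121826171875, 187.8351287841797), 0.9373743534088135) [[468.0, 27.899999618530273], [471.1000061035156, -159.89999389648438], [551.7000122070312, -158.60000610351562
[... 2221 characters left out ...]
-145.5], [605.4000244140625, -80.30000305175781], [526.7000122070312, 66.5]] z 0.05908803596852888
side fence 64 ((482.4859924316406, 1.1638336181640625), (136.0771942138672, 22.295860290527344), 19.038244247436523) [[414.5, -10.5], [421.79998779296875, -31.600000381469727], [550.4000244140625, 12.800000190734863], [543.2000122070312, 33.900001525878906]] z 0.08544012983214752
side plate few
side knob 147 ((504.65716552734375, 118.19000244140625), (24.32541275024414, 21.953712463378906), 38.729862213134766) [[488.29998779296875, 119.0999984741211], [502.0, 102.0], [521.0, 117.19999694824219], [507.29998779296875, 134.39999389648438]] z 0.09596679753288118
[0.5032 0.1198 0.096 ]
side mark few
```

View pics/topc.png

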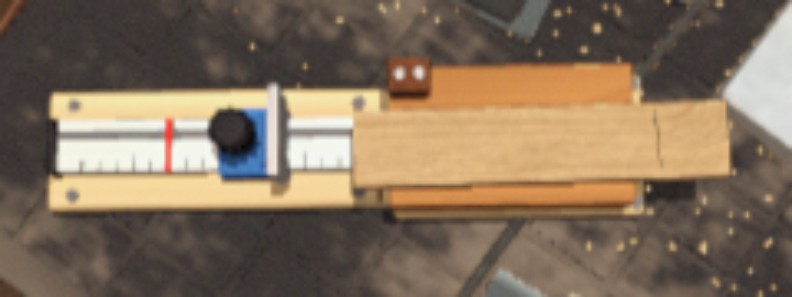

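```bash
python3 - <<'E'
from h import *
np.set_printoptions(precision=4,suppress=True)
p={k:v for k,v in np.load('top.npz').items()}
for k in('fx','fy','cx','cy'): p[k]=float(p[k])
f=lambda c:np.array(c)/3.3+[130,170]-.35
for nm,c,z in[('knob',(234,131),.098),('mark',(168.5,146),.036),('plate in edge',(279,130),.088),('batten o1',(356,112),.08),('o2',(354,186),.08),('i1',(727,101),.08),('i2',(729,177),.08),('base o1',(50,93),.018),('base o2',(50,211),.018),('bed i1',(632,65),.06),('bed i2',(632,205),.06),('fence far l',(390,60),.086),('fence r',(430,60),.086),('base far',(383,91),.018)]:
    print(nm,onplane(p,[f(c)],z)[0])
# height map over region near batten grip
X=cloud(p,np.ones((420,560),bool))
for y0 in np.arange(-.26,.06,.04):
    print(round(y0,2),[ (lambda m: round(float(np.percentile(X[m,2],98)),3) if m.sum()>3 else None)((X[:,1]>=y0)&(X[:,1]<y0+.04)&(X[:,0]>=x0)&(X[:,0]<x0+.03)) for x0 in np.arange(.30,.66,.03)])
E
```

```text
knob [0.5045 0.1119 0.098 ]
mark [0.5049 0.1594 0.036 ]
plate in edge [0.5069 0.0887 0.088 ]
batten o1 [0.5187 0.0471 0.08  ]
o2 [0.4771 0.0474 0.08  ]
i1 [ 0.5269 -0.1609  0.08  ]
i2 [ 0.4839 -0.1613  0.08  ]
base o1 [0.539 0.235 0.018]
base o2 [0.468  0.2314 0.018 ]
bed i1 [ 0.551  -0.1098  0.06  ]
bed i2 [ 0.4699 -0.1092  0.06  ]
fence far l [0.5473 0.0283 0.086 ]
fence r [0.5475 0.006  0.086 ]
base far [0.5421 0.0356 0.018 ]
-0.26 [0.159, 0.003, 0.07, 0.069, 0.003, 0.107, 0.108, 0.106, 0.058, 0.056, 0.075, 0.076, 0.035]
-0.22 [0.159, 0.156, 0.123, 0.071, 0.003, 0.003, 0.051, 0.039, 0.039, 0.04, 0.037, 0.039, 0.028]
-0.18 [0.158, 0.159, 0.038, 0.003, 0.003, 0.003, 0.082, 0.082, 0.035, 0.009, 0.039, 0.03, 0.038]
-0.14 [0.153, 0.158, 0.159, 0.101, 0.003, 0.061, 0.083, 0.083, 0.061, 0.007, 0.038, 0.039, 0.02]
-0.1 [0.153, 0.153, 0.158, 0.158, 0.003, 0.062, 0.083, 0.083, 0.063, 0.007, 0.033, 0.063, 0.065]
-0.06 [0.153, 0.153, 0.153, 0.159, 0.157, 0.079, 0.083, 0.083, 0.063, 0.057, 0.065, 0.064, 0.064]
-0.02 [0.157, 0.153, 0.153, 0.151, 0.008, 0.08, 0.083, 0.088, 0.089, 0.034, 0.064, 0.065, 0.063]
0.02 [0.158, 0.151, 0.009, 0.003, 0.003, 0.081, 0.083, 0.087, 0.087, 0.003, 0.051, 0.063, 0.061]
```

```bash
python3 -m handwheel '[{"z":-3,"x":0,"y":-4,"wz":-0.15},{"x":1,"y":-9,"z":-6,"wz":-0.33},{"x":4,"y":-15,"z":-7,"wz":-0.5},{"x":7,"y":-20,"z":-7,"wz":-0.67},{"x":11,"y":-25,"z":-7,"wz":-0.84}]'
```

```text
invalid input at $[0]: expected keys x, y, z, wx, wy, wz, gripper
```

```bash
python3 -m handwheel '[{"x":2,"y":-4,"z":-4,"wx":0,"wy":0,"wz":-0.15,"gripper":0},{"x":5,"y":-8,"z":-6,"wx":0,"wy":0,"wz":-0.33,"gripper":0},{"x":9,"y":-12,"z":-7,"wx":0,"wy":0,"wz":-0.5,"gripper":0},{"x":13,"y":-17,"z":-7,"wx":0,"wy":0,"wz":-0.67,"gripper":0},{"x":17,"y":-22,"z":-7,"wx":0,"wy":0,"wz":-0.84,"gripper":0}]'
```

```text
t: 1.32
ee_pos: [0.2645, -0.2611, 0.3016]
tool_rot: [2.623, 1.727, 0.001]
ft_force: [0.5, -0.1, -0.6]
width: 0.0854
grip_force: 0.0
```

```bash
python3 -m handwheel '[{"x":6,"y":0,"z":0,"wx":0,"wy":0,"wz":-0.12,"gripper":0},{"x":12,"y":0,"z":0,"wx":0,"wy":0,"wz":-0.25,"gripper":0},{"x":18,"y":0,"z":0,"wx":0,"wy":0,"wz":-0.35,"gripper":0},{"x":24,"y":1,"z":0,"wx":0,"wy":0,"wz":-0.431,"gripper":0},{"x":30,"y":2,"z":1,"wx":0,"wy":0,"wz":-0.431,"gripper":0}]' && python3 -m handwheel '[{"x":3,"y":3,"z":1,"wx":0,"wy":0,"wz":0,"gripper":0},{"x":7,"y":6,"z":3,"wx":0,"wy":0,"wz":0,"gripper":0},{"x":7,"y":6,"z":3,"wx":0,"wy":0,"wz":0,"gripper":0}]'; python3 - <<'E'
from h import *
np.set_printoptions(precision=4,suppress=True)
s=bot.observe(); print(s['t'],s['ee_pos'],R.from_rotvec(s['tool_rot']).as_matrix(),s['q'])
p=bot.read_camera('wrist'); np.savez('wrist',**{k:np.array(v) for k,v in p.items()}); save(p,'w1'); print(np.array(p['pose']))
E
```

```text
t: 1.95
ee_pos: [0.4037, 0.0061, 0.2922]
tool_rot: [2.196, 2.242, 0.002]
ft_force: [1.2, -1.2, -0.0]
width: 0.0851
grip_force: 0.0
t: 2.33
ee_pos: [0.4613, 0.0777, 0.2596]
tool_rot: [-2.193, -2.247, 0.002]
ft_force: [-0.2, -0.9, 0.3]
width: 0.0853
grip_force: 0.0
2.325 [0.4613 0.0777 0.2596] [[-0.0244  0.9997 -0.0023]
 [ 0.9997  0.0244  0.0004]
 [ 0.0004 -0.0023 -1.    ]] [ 0.0087  0.1561 -0.3431  1.0739  0.0004  1.5552]
[[ 0.9997  0.0254  0.0062  0.4596]
 [ 0.026  -0.9458 -0.3238  0.1615]
 [-0.0024  0.3238 -0.9461  0.4021]
 [ 0.      0.      0.      1.    ]]
```

View pics/w1.png

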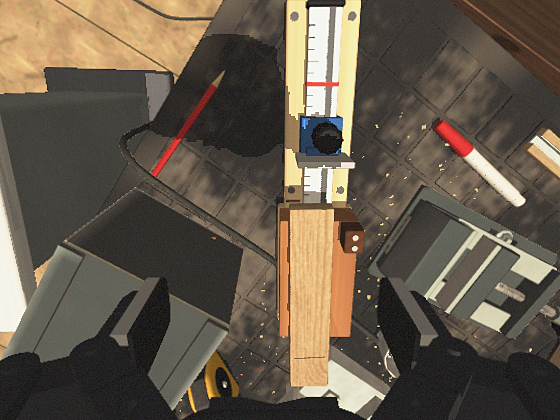

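The wrist view shows the mark at (322,84), the knob at (326,137), the plate's edge at row 162 and the batten at columns 289–333. The fence block is at (351,238).

```bash
cat > m.py <<'E'
from h import *
np.set_printoptions(precision=4,suppress=True)
def edges(p):
    X=cloud(p,np.ones((420,560),bool)); v,u=np.nonzero(p['range_z']>0); c=p['img'][v,u].astype(int)
    roi=(abs(X[:,0]-.5)<.06)&(X[:,1]>-.2)&(X[:,1]<.27)
    red=(c[:,0]>130)&(c[:,1]<70)&(c[:,2]<70)&roi&(abs(X[:,2]-.036)<.006)
    if red.sum()>3:
        m=onplane(p,np.c_[u[red],v[red]],.036); print('mark',red.sum(),m.mean(0),m[:,0].min(),m[:,0].max(),np.polyfit(m[:,0],m[:,1],1)[0])
    def rect(nm,k):
        if k.sum()>8:
            r=cv2.minAreaRect(np.float32(X[k][:,:2]*1000)); print(nm,k.sum(),np.round(cv2.boxPoints(r),1).tolist(),round(r[2],2),'z %.4f'%np.median(X[k][:,2]))
    z=X[:,2];y=X[:,1];dark=c.max(1)<70
    rect('knobtop',roi&(z>.093)&(z<.102)&(y>.08)&dark); rect('plate',roi&(z>.084)&(z<.0905)&(y>.07)&~dark)
    rect('base',roi&(abs(z-.018)<.004)&(y>.06)); rect('fence',roi&(abs(z-.086)<.003)&(X[:,0]>.524)&(y<.06))
    rect('bed',roi&(abs(z-.06)<.003)&(y<.05)); b=roi&(abs(z-.08)<.003)&(X[:,0]<.527)&(y<.075+.12)&(c[:,0]>110)&(c[:,0]-c[:,2]>30); rect('batten',b)
    for lo in np.arange(-.16,.15,.03):
        k=b&(y>lo)&(y<lo+.03)
        if k.sum()>20: print('  bat y%.2f x %.4f..%.4f'%(lo+.015,*np.percentile(X[k,0],[1,99])))
E
python3 - <<'E'
from m import *
p={k:v for k,v in np.load('wrist.npz').items()}
for k in('fx','fy','cx','cy'): p[k]=float(p[k])
edges(p)
for nm,uv,z in(('knob',(327,137),.098),('plate in edge top',(322,166.5),.088)): print(nm,onplane(p,[uv],z)[0])
save(p,'w1c',(275,60,375,260),3)
E
```

```text
mark 34 [0.5038 0.1593 0.036 ] 0.4895756905466305 0.5200369127621624 0.03956490530800486
knobtop 599 [[492.20001220703125, 106.5999984741211], [514.5999755859375, 102.0], [519.4000244140625, 125.0999984741211], [497.0, 129.6999969482422]] 78.31 z 0.0975
plate 446 [[482.0, 95.5999984741211], [482.1000061035156, 89.0], [531.7000122070312, 90.0999984741211], [531.5, 96.69999694824219]] 1.31 z 0.0876
base 5835 [[468.5, 232.5], [471.8999938964844, 58.79999923706055], [542.4000244140625, 60.20000076293945], [538.9000244140625, 233.89999389648438]] 1.14 z 0.0178
fence 460 [[529.0, 31.0], [529.5999755859375, 7.5], [548.5999755859375, 7.900000095367432], [548.0, 31.399999618530273]] 1.35 z 0.0858
bed 3285 [[468.29998779296875, 48.599998474121094], [471.79998779296875, -125.0999984741211], [551.7000122070312, -123.5], [548.2000122070312, 50.20000076293945]] 1.15 z 0.0600
batten 7197 [[475.6000061035156, 90.30000305175781], [485.6000061035156, -160.5], [527.0999755859375, -158.8000030517578], [517.0999755859375, 91.9000015258789]] 2.28 z 0.0800
  bat y-0.15 x 0.4849..0.5257
  bat y-0.12 x 0.4838..0.5246
  bat y-0.09 x 0.4825..0.5235
  bat y-0.06 x 0.4813..0.5223
  bat y-0.03 x 0.4801..0.5209
  bat y0.00 x 0.4790..0.5198
  bat y0.03 x 0.4778..0.5186
knob [0.5043 0.1186 0.098 ]
plate in edge top [0.5033 0.0915 0.088 ]
```

View pics/w1c.png

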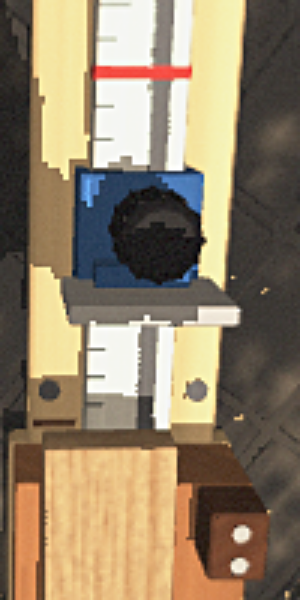

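```bash
python3 -m handwheel '[{"x":3.7,"y":4.5,"z":2,"wx":0,"wy":0,"wz":0,"gripper":0},{"x":3.7,"y":4.5,"z":8,"wx":0,"wy":0,"wz":0,"gripper":0},{"x":3.7,"y":4.5,"z":13,"wx":0,"wy":0,"wz":0,"gripper":0},{"x":3.7,"y":4.5,"z":17,"wx":0,"wy":0,"wz":0,"gripper":0},{"x":3.7,"y":4.5,"z":19.2,"wx":0,"wy":0,"wz":0,"gripper":0}]' && python3 -m handwheel '[{"x":0,"y":0,"z":0,"wx":0,"wy":0,"wz":0,"gripper":0.5},{"x":0,"y":0,"z":0,"wx":0,"wy":0,"wz":0,"gripper":1},{"x":0,"y":0,"z":0,"wx":0,"wy":0,"wz":0,"gripper":1},{"x":0,"y":0,"z":0,"wx":0,"wy":0,"wz":0,"gripper":1},{"x":0,"y":0,"z":0,"wx":0,"wy":0,"wz":0,"gripper":1}]' 25
```

```text
t: 3.0
ee_pos: [0.5037, 0.112, 0.068]
tool_rot: [-2.2, -2.241, 0.003]
ft_force: [0.6, 0.0, 0.3]
width: 0.0857
grip_force: 0.0
t: 3.62
ee_pos: [0.5062, 0.1133, 0.0707]
tool_rot: [2.198, 2.242, 0.002]
ft_force: [-0.9, -0.8, 6.6]
width: 0.023
grip_force: 24.4
```

```bash
python3 -m handwheel '[{"x":1.5,"y":0,"z":-0.2,"wx":0,"wy":0,"wz":0,"gripper":1},{"x":3.5,"y":0,"z":-0.2,"wx":0,"wy":0,"wz":0,"gripper":1},{"x":5.5,"y":0,"z":-0.2,"wx":0,"wy":0,"wz":0,"gripper":1},{"x":6.9,"y":0,"z":-0.2,"wx":0,"wy":0,"wz":0,"gripper":1},{"x":6.9,"y":0,"z":-0.2,"wx":0,"wy":0,"wz":0,"gripper":1}]'; python3 - <<'E'
from m import *
for n in('top','wrist','side'):
    p=bot.read_camera(n); np.savez(n+'2',**{k:np.array(v) for k,v in p.items()}); print(n); edges(p)
    s=bot.observe(); print(s['ee_pos'],s['ft_force'],s['width'])
    if n!='top': save(p,n+'2')
a,b=cv2.imread('pics/wrist2.png'),cv2.imread('pics/side2.png')
cv2.imwrite('pics/ws2.png',np.hstack([a[:,160:460],cv2.resize(b[200:360,160:330],None,fx=2.6,fy=2.6)[:420]]))
E
```

```text
t: 4.25
ee_pos: [0.5045, 0.1822, 0.0709]
tool_rot: [2.197, 2.242, -0.001]
ft_force: [4.7, -1.6, -8.5]
width: 0.0228
grip_force: 26.8
top
mark 5 [0.5145 0.1592 0.036 ] 0.5105684998527729 0.5183922857975818 0.03812155659729505
plate 106 [[480.20001220703125, 171.5], [480.6000061035156, 157.1999969482422], [528.7000122070312, 158.39999389648438], [528.4000244140625, 172.6999969482422]] 1.52 z 0.0877
base 1103 [[469.0, 231.39999389648438], [471.1000061035156, 59.79999923706055], [541.2000122070312, 60.70000076293945], [539.2000122070312, 232.3000030517578]] 0.69 z 0.0181
fence 123 [[528.7000122070312, 29.600000381469727], [529.0, 7.400000095367432], [547.5999755859375, 7.699999809265137], [547.2999877929688, 29.899999618530273]] 0.86 z 0.0861
bed 1193 [[467.8999938964844, 28.0], [470.8999938964844, -111.30000305175781], [551.2000122070312, -109.5999984741211], [548.2000122070312, 29.700000762939453]] 1.22 z 0.0600
batten 2500 [[475.70001220703125, 171.3000030517578], [479.1000061035156, -161.3000030517578], [526.0, -160.8000030517578], [522.7000122070312, 171.6999969482422]] 0.58 z 0.080
[... 2080 characters left out ...]
4121094]] 2.17 z 0.0790
  bat y-0.15 x 0.4829..0.5245
  bat y-0.12 x 0.4823..0.5227
  bat y-0.09 x 0.4810..0.5221
  bat y-0.06 x 0.4799..0.5211
  bat y-0.03 x 0.4788..0.5197
  bat y0.00 x 0.4775..0.5189
  bat y0.03 x 0.4758..0.5179
[0.5045 0.1822 0.0709] [  4.9792  -0.5975 -10.921 ] 0.022750432696569848Traceback (most recent call last):
  File "<stdin>", line 7, in <module>
    return _nx.concatenate(arrs, 1, dtype=dtype, casting=casting)
           ~~~~~~~~~~~~~~~^^^^^^^^^^^^^^^^^^^^^^^^^^^^^^^^^^^^^^^
ValueError: all the input array dimensions except for the concatenation axis must match exactly, but along dimension 0, the array at index 0 has size 420 and the array at index 1 has size 416
```

```bash
python3 -m handwheel '[{"x":0,"y":0,"z":0.1,"wx":0,"wy":0,"wz":0,"gripper":0.3},{"x":0,"y":0,"z":0,"wx":0,"wy":0,"wz":0,"gripper":0},{"x":0,"y":0,"z":0,"wx":0,"wy":0,"wz":0,"gripper":0},{"x":0,"y":0,"z":-4,"wx":0,"wy":0,"wz":0,"gripper":0},{"x":0,"y":0,"z":-9,"wx":0,"wy":0,"wz":0,"gripper":0}]' && python3 -m handwheel '[{"x":-3,"y":0,"z":-5,"wx":0,"wy":0,"wz":0,"gripper":0},{"x":-8,"y":0,"z":-8,"wx":0,"wy":0,"wz":0,"gripper":0},{"x":-13,"y":0,"z":-9,"wx":0,"wy":0,"wz":0,"gripper":0},{"x":-17,"y":0,"z":-9,"wx":0,"wy":0,"wz":0,"gripper":0},{"x":-17,"y":0,"z":-9,"wx":0,"wy":0,"wz":0,"gripper":0}]'; python3 - <<'E'
from m import *
for n in('wrist','top'):
    p=bot.read_camera(n);print(n); edges(p)
    if n=='wrist': save(p,'w3')
s=bot.observe(); print(s['t'],s['ee_pos'],R.from_rotvec(s['tool_rot']).as_matrix())
E
```

```text
t: 5.03
ee_pos: [0.5026, 0.1822, 0.1616]
tool_rot: [-2.198, -2.242, 0.003]
ft_force: [0.4, 0.2, 0.4]
width: 0.0857
grip_force: 0.0
t: 5.65
ee_pos: [0.5072, 0.0103, 0.2518]
tool_rot: [2.203, 2.238, 0.001]
ft_force: [-0.5, 1.4, 0.9]
width: 0.0857
grip_force: 0.0
wrist
mark 36 [0.5056 0.1586 0.036 ] 0.4898225609957543 0.5201311776339669 0.01967424717540367
base 4555 [[470.29998779296875, 162.3000030517578], [472.6000061035156, 59.400001525878906], [542.4000244140625, 60.900001525878906], [540.2000122070312, 163.8000030517578]] 1.24 z 0.0178
fence 582 [[528.7000122070312, 30.299999237060547], [530.0999755859375, 6.0], [548.5999755859375, 7.099999904632568], [547.2000122070312, 31.399999618530273]] 3.36 z 0.0858
bed 4120 [[467.70001220703125, 48.20000076293945], [471.70001220703125, -110.5999984741211], [551.7000122070312, -108.5999984741211], [547.7000122070312, 50.29999923706055]] 1.47 z 0.0599
batten 9017 [[476.3999938964844, 48.0], [485.5, -162.6999969482422], [527.5, -160.89999389648438], [518.4000244140625, 49.79999923706055]] 2.46 z 0.0800
  bat y-0.15 x 0.4851..0.5262
  bat y-0.12 x 0.4841..0.5253
  bat y-0.09 x 0.4824..0.5233
  bat y-0.06 x 0.4815..0.5224
  bat y-0.03 x 0.4800..0.5216
  bat y0.00 x 0.4787..0.5197
  bat y0.03 x 0.4778..0.5188
top
bed 579 [[470.6000061035156, -46.900001525878906], [471.1000061035156, -111.19999694824219], [550.2000122070312, -110.5], [549.7000122070312, -46.20000076293945]] 0.46 z 0.0602
batten 1350 [[479.8999938964844, -46.20000076293945], [484.6000061035156, -162.1999969482422], [526.9000244140625, -160.5], [522.2000122070312, -44.5]] 2.3 z 0.0801
  bat y-0.15 x 0.4842..0.5256
  bat y-0.12 x 0.4838..0.5235
  bat y-0.09 x 0.4820..0.5232
  bat y-0.06 x 0.4816..0.5214
5.75 [0.5069 0.0125 0.2514] [[-0.0192  0.9998 -0.0001]
 [ 0.9998  0.0192  0.0007]
 [ 0.0007 -0.0001 -1.    ]]
```

View pics/w3.png

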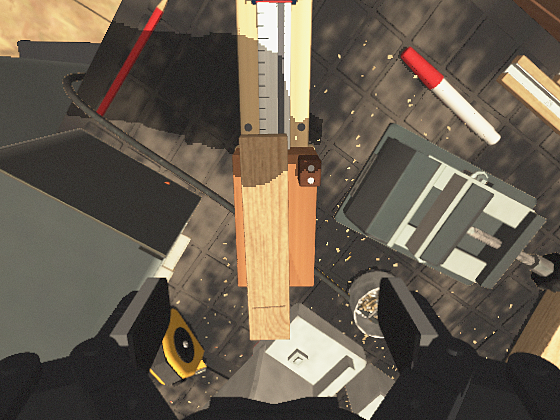

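The stop is free, with its face on the mark at the top edge of the view. The batten is unmoved at columns 243–290. I'll grip it over the bed first, slide it partway, then regrip nearer its inner end.

```bash
python3 -m handwheel '[{"x":-5,"y":-0.3,"z":2,"wx":0,"wy":0,"wz":0,"gripper":0.25},{"x":-10,"y":-0.6,"z":5,"wx":0,"wy":0,"wz":0,"gripper":0.25},{"x":-10,"y":-0.6,"z":10,"wx":0,"wy":0,"wz":0,"gripper":0.25},{"x":-10,"y":-0.6,"z":15,"wx":0,"wy":0,"wz":0,"gripper":0.25},{"x":-10,"y":-0.6,"z":18.2,"wx":0,"wy":0,"wz":0,"gripper":0.25}]' && python3 -m handwheel '[{"x":0,"y":0,"z":0.3,"wx":0,"wy":0,"wz":0,"gripper":0.35},{"x":0,"y":0,"z":0.3,"wx":0,"wy":0,"wz":0,"gripper":0.4}]'; python3 -c "
from bench import bot
s=bot.observe();print(s['ee_pos'],s['width'],s['ft_force'])"
```

```text
t: 6.38
ee_pos: [0.5019, -0.0859, 0.0669]
tool_rot: [-2.195, -2.244, 0.001]
ft_force: [-0.1, -0.7, -0.4]
width: 0.0637
grip_force: 0.0
t: 6.62
ee_pos: [0.5038, -0.087, 0.067]
tool_rot: [2.197, 2.245, 0.001]
ft_force: [0.1, -0.4, 1.3]
width: 0.0512
grip_force: 0.0
[ 0.50382781 -0.08698118  0.06703809] 0.051164467091510346 [ 0.09485187 -0.3636837   1.3463558 ]
```

```bash
python3 -m handwheel '[{"x":0,"y":0,"z":0.1,"wx":0,"wy":0,"wz":0,"gripper":0.6},{"x":0,"y":0,"z":0.1,"wx":0,"wy":0,"wz":0,"gripper":0.8},{"x":0,"y":0,"z":0.1,"wx":0,"wy":0,"wz":0,"gripper":0.8}]' 25; python3 - <<'E'
from m import *
p=bot.read_camera('wrist'); edges(p); s=bot.observe();print(s['ee_pos'],s['width'],s['ft_force'],s['grip_force'])
E
```

```text
t: 7.0
ee_pos: [0.5046, -0.0876, 0.0675]
tool_rot: [2.196, 2.242, 0.003]
ft_force: [-0.6, 2.4, 6.0]
width: 0.0413
grip_force: 24.7
fence 3306 [[524.0999755859375, -97.80000305175781], [543.9000244140625, -98.69999694824219], [549.0, 19.700000762939453], [529.2000122070312, 20.5]] 87.53 z 0.0858
bed 18327 [[467.8999938964844, 22.700000762939453], [471.1000061035156, -105.4000015258789], [551.5, -103.4000015258789], [548.2999877929688, 24.799999237060547]] 1.44 z 0.0599
batten 44001 [[478.20001220703125, 19.5], [486.1000061035156, -146.5], [528.5999755859375, -144.39999389648438], [520.5999755859375, 21.5]] 2.75 z 0.0799
  bat y-0.15 x 0.4867..0.5265
  bat y-0.12 x 0.4856..0.5263
  bat y-0.09 x 0.4843..0.5248
  bat y-0.06 x 0.4827..0.5236
  bat y-0.03 x 0.4812..0.5221
  bat y0.00 x 0.4797..0.5206
  bat y0.03 x 0.4991..0.5206
[ 0.5046 -0.0876  0.0675] 0.04167122032856074 [-1.278   1.7413  5.4607] 24.684849679470062
```

```bash
python3 -m handwheel '[{"x":1,"y":0.1,"z":0,"wx":0,"wy":0,"wz":0.012,"gripper":0.8},{"x":2.2,"y":0.2,"z":0,"wx":0,"wy":0,"wz":0.025,"gripper":0.8},{"x":3.6,"y":0.3,"z":0,"wx":0,"wy":0,"wz":0.025,"gripper":0.8},{"x":5,"y":0.4,"z":0,"wx":0,"wy":0,"wz":0.025,"gripper":0.8},{"x":5,"y":0.4,"z":0,"wx":0,"wy":0,"wz":0.025,"gripper":0.8}]'; python3 - <<'E'
from m import *
p=bot.read_camera('wrist'); edges(p); s=bot.observe();print(s['ee_pos'],s['width'],s['ft_force'],s['grip_force'])
E
```

```text
t: 7.68
ee_pos: [0.5084, -0.0372, 0.0675]
tool_rot: [2.223, 2.214, 0.004]
ft_force: [0.2, 0.1, 7.7]
width: 0.0412
grip_force: 24.8
base 827 [[471.8999938964844, 81.80000305175781], [472.0, 60.0], [542.2000122070312, 60.29999923706055], [542.0999755859375, 82.0]] 0.23 z 0.0174
fence 3966 [[528.9000244140625, 30.899999618530273], [528.9000244140625, -47.79999923706055], [548.5999755859375, -47.79999923706055], [548.5999755859375, 30.899999618530273]] 0.03 z 0.0858
bed 9073 [[468.0, 29.200000762939453], [471.1000061035156, -111.19999694824219], [551.4000244140625, -109.5], [548.2999877929688, 31.0]] 1.26 z 0.0599
batten 42702 [[481.3999938964844, -94.30000305175781], [527.0, -94.30000305175781], [527.0, 70.5999984741211], [481.3999938964844, 70.5999984741211]] 89.99 z 0.0799
  bat y-0.09 x 0.4892..0.5266
  bat y-0.06 x 0.4886..0.5266
  bat y-0.03 x 0.4879..0.5266
  bat y0.00 x 0.4871..0.5266
  bat y0.03 x 0.4865..0.5265
  bat y0.06 x 0.4858..0.5265
[ 0.5084 -0.0372  0.0675] 0.04157990751090168 [-0.3384  1.2603  7.2329] 24.81414020061493
```

```bash
python3 -m handwheel '[{"x":0,"y":0,"z":-0.1,"wx":0,"wy":0,"wz":0,"gripper":0.35},{"x":0,"y":0,"z":-0.4,"wx":0,"wy":0,"wz":-0.02,"gripper":0.35},{"x":-2,"y":0.1,"z":-0.4,"wx":0,"wy":0,"wz":-0.02,"gripper":0.35},{"x":-4.2,"y":0.2,"z":-0.4,"wx":0,"wy":0,"wz":-0.02,"gripper":0.35},{"x":-5.2,"y":0.2,"z":-0.2,"wx":0,"wy":0,"wz":-0.02,"gripper":0.35}]'; python3 - <<'E'
from m import *
p=bot.read_camera('wrist'); edges(p); s=bot.observe();print(s['ee_pos'],s['width'],s['ft_force'],s['grip_force'])
p=bot.read_camera('top'); edges(p)
E
```

```text
t: 8.35
ee_pos: [0.5082, -0.0905, 0.0675]
tool_rot: [2.205, 2.237, 0.001]
ft_force: [-0.5, -0.4, -0.3]
width: 0.0556
grip_force: 0.0
fence 2678 [[529.2000122070312, 16.399999618530273], [532.0999755859375, -101.19999694824219], [551.4000244140625, -100.69999694824219], [548.4000244140625, 16.899999618530273]] 1.44 z 0.0857
bed 19531 [[468.1000061035156, 20.100000381469727], [470.70001220703125, -110.69999694824219], [551.2999877929688, -109.0999984741211], [548.7000122070312, 21.700000762939453]] 1.14 z 0.0599
batten 36096 [[485.8999938964844, 17.5], [486.1000061035156, -111.5999984741211], [527.0999755859375, -111.5999984741211], [527.0, 17.5]] 0.05 z 0.0799
  bat y-0.12 x 0.4897..0.5266
  bat y-0.09 x 0.4892..0.5266
  bat y-0.06 x 0.4883..0.5266
  bat y-0.03 x 0.4876..0.5266
  bat y0.00 x 0.4869..0.5266
[ 0.5079 -0.0912  0.0671] 0.055491285528882446 [ 0.153  -0.746   0.1625] 0.0
mark 5 [0.5145 0.1592 0.036 ] 0.5105684998527729 0.5183922857975818 0.03812155659729505
knobtop 118 [[489.8999938964844, 182.5], [505.0, 167.5], [518.9000244140625, 181.60000610351562], [503.8999938964844, 
[... 364 characters left out ...]
 235.0]] 0.45 z 0.0180
fence 128 [[526.7999877929688, 29.600000381469727], [527.0999755859375, 7.400000095367432], [547.7000122070312, 7.699999809265137], [547.2999877929688, 29.899999618530273]] 0.88 z 0.0862
bed 268 [[460.5, 11.300000190734863], [548.7999877929688, -31.5], [562.5, -3.4000000953674316], [474.1000061035156, 39.400001525878906]] 64.15 z 0.0598
batten 1249 [[483.79998779296875, 97.30000305175781], [486.20001220703125, -20.899999618530273], [527.4000244140625, -20.100000381469727], [525.0999755859375, 98.19999694824219]] 1.13 z 0.0801
  bat y-0.03 x 0.5078..0.5263
  bat y0.00 x 0.4867..0.5260
  bat y0.03 x 0.4864..0.5258
  bat y0.06 x 0.4852..0.5254
  bat y0.09 x 0.4842..0.5252
```

```bash
python3 -m handwheel '[{"x":0,"y":0.2,"z":0.2,"wx":0,"wy":0,"wz":0,"gripper":0.4},{"x":0,"y":0.2,"z":0.2,"wx":0,"wy":0,"wz":0,"gripper":0.6},{"x":0,"y":0.2,"z":0.2,"wx":0,"wy":0,"wz":0,"gripper":0.8},{"x":0,"y":0.2,"z":0.2,"wx":0,"wy":0,"wz":0,"gripper":0.8}]' 30 && python3 -m handwheel '[{"x":1,"y":0,"z":0,"wx":0,"wy":0,"wz":0,"gripper":0.8},{"x":2,"y":0,"z":0,"wx":0,"wy":0,"wz":0,"gripper":0.8},{"x":3,"y":0,"z":0,"wx":0,"wy":0,"wz":0,"gripper":0.8},{"x":4,"y":0,"z":0,"wx":0,"wy":0,"wz":0,"gripper":0.8},{"x":4,"y":0,"z":0,"wx":0,"wy":0,"wz":0,"gripper":0.8}]'; python3 - <<'E'
from m import *
p=bot.read_camera('wrist'); edges(p); s=bot.observe();print(s['ee_pos'],s['width'],s['ft_force'],s['grip_force'])
p=bot.read_camera('top'); edges(p)
E
```

```text
t: 8.95
ee_pos: [0.5098, -0.0892, 0.0652]
tool_rot: [-2.204, -2.238, -0.0]
ft_force: [-0.6, 0.8, -0.2]
width: 0.0411
grip_force: 30.8
t: 9.57
ee_pos: [0.509, -0.0485, 0.0652]
tool_rot: [-2.203, -2.239, -0.0]
ft_force: [-0.3, 0.3, -0.6]
width: 0.0413
grip_force: 30.8
base 385 [[472.1000061035156, 69.4000015258789], [472.29998779296875, 58.70000076293945], [542.5, 60.20000076293945], [542.2999877929688, 70.9000015258789]] 1.17 z 0.0174
fence 4477 [[528.9000244140625, 30.799999237060547], [529.7000122070312, -59.5], [549.2000122070312, -59.29999923706055], [548.5, 30.899999618530273]] 0.47 z 0.0858
bed 14430 [[467.8999938964844, 28.799999237060547], [471.6000061035156, -111.5999984741211], [551.7000122070312, -109.5], [548.0, 30.899999618530273]] 1.5 z 0.0599
batten 37914 [[481.8999938964844, -70.69999694824219], [527.0, -70.69999694824219], [527.0, 59.20000076293945], [481.8999938964844, 59.20000076293945]] 90.0 z 0.0799
  bat y-0.06 x 0.4892..0.5266
  bat y-0.03 x 0.4881..0.5266
  bat y0.00 x 0.4873..0.5266
  bat y0.03 x 0.4866..0.5266
  bat y0.06 x 0.4859..0.5266
[ 0.5092 -0.0489  0.
[... 246 characters left out ...]
.5999755859375, 183.3000030517578], [504.1000061035156, 197.10000610351562]] 46.41 z 0.0976
plate 104 [[469.1000061035156, 155.10000610351562], [490.3999938964844, 122.4000015258789], [536.4000244140625, 152.39999389648438], [515.0, 185.10000610351562]] 33.17 z 0.0876
base 921 [[468.8999938964844, 234.3000030517578], [470.5, 70.0999984741211], [540.7999877929688, 70.80000305175781], [539.2000122070312, 235.0]] 0.56 z 0.0179
batten 727 [[483.1000061035156, 137.3000030517578], [485.3999938964844, 65.30000305175781], [527.0999755859375, 66.5999984741211], [524.7999877929688, 138.60000610351562]] 1.86 z 0.0798
  bat y0.06 x 0.5028..0.5261
  bat y0.09 x 0.4856..0.5251
  bat y0.12 x 0.4839..0.5249
```

```bash
python3 -m handwheel '[{"x":0.6,"y":0.05,"z":0.1,"wx":0,"wy":0,"wz":0,"gripper":0.8},{"x":1.2,"y":0.05,"z":0.1,"wx":0,"wy":0,"wz":0,"gripper":0.8},{"x":1.7,"y":0.05,"z":0.1,"wx":0,"wy":0,"wz":0,"gripper":0.8},{"x":1.7,"y":0.05,"z":0.1,"wx":0,"wy":0,"wz":0,"gripper":0.8}]'; python3 - <<'E'
from m import *
s=bot.observe();print(s['ee_pos'],s['width'],s['ft_force'],s['grip_force'])
p=bot.read_camera('top'); edges(p); a=cv2.resize(p['img'][180:250,140:270,::-1],None,fx=4,fy=4)
p=bot.read_camera('side'); b=cv2.resize(p['img'][200:340,180:310,::-1],None,fx=4,fy=4)[:,:]
cv2.imwrite('pics/c4.png',np.vstack([a,b[120:440]]))
E
```

```text
t: 10.18
ee_pos: [0.5096, -0.0345, 0.0651]
tool_rot: [2.204, 2.235, -0.005]
ft_force: [-3.2, -6.2, 7.6]
width: 0.0414
grip_force: 31.7
[ 0.5096 -0.0345  0.0651] 0.041416801763218526 [-3.2115 -6.1935  7.5885] 31.67835831642151
knobtop 118 [[489.70001220703125, 180.5], [507.0, 168.39999389648438], [518.2999877929688, 184.5], [500.8999938964844, 196.60000610351562]] 55.01 z 0.0975
plate 100 [[475.70001220703125, 133.0], [523.4000244140625, 125.4000015258789], [532.7999877929688, 184.10000610351562], [485.1000061035156, 191.8000030517578]] 80.91 z 0.0875
base 658 [[468.8999938964844, 234.10000610351562], [470.3999938964844, 105.5999984741211], [540.7000122070312, 106.5], [539.2000122070312, 234.89999389648438]] 0.67 z 0.0180
batten 539 [[485.20001220703125, 153.10000610351562], [485.5, 97.4000015258789], [527.0, 97.5999984741211], [526.7000122070312, 153.3000030517578]] 0.32 z 0.0802
  bat y0.09 x 0.5068..0.5269
  bat y0.12 x 0.4855..0.5267
  bat y0.15 x 0.4855..0.5264
```

View pics/c4.png

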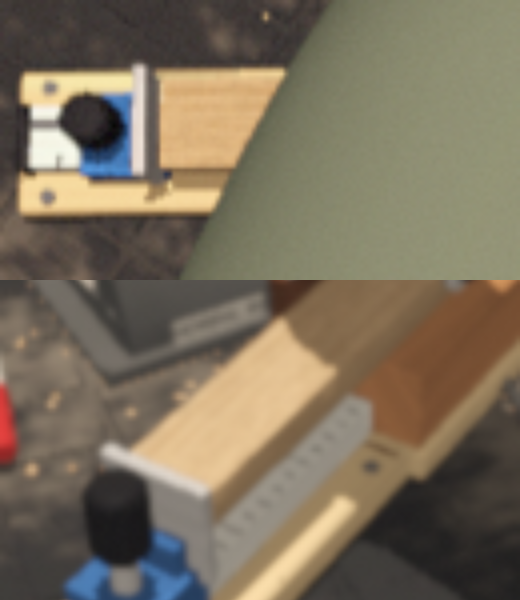

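The top crop shows a thin dark strip, columns 147–158, between the plate and the batten end. In the side crop the end is hidden behind the plate. Contact isn't clear yet, so I'll ease the fence and bed pressure and measure the gap.

```bash
cat > g.py <<'E'
from m import *
def gap():
    s=bot.observe();print(s['t'],s['ee_pos'],s['tool_rot'],s['ft_force'],s['grip_force'])
    for n in('top','side'):
        p=bot.read_camera(n); X=cloud(p,np.ones((420,560),bool)); v,u=np.nonzero(p['range_z']>0); c=p['img'][v,u].astype(int)
        w=(c[:,0]-c[:,2]>30)&(abs(X[:,2]-.08)<.004)&(X[:,0]>.485)&(X[:,0]<.525)&(X[:,1]>.1)&(X[:,1]<.175)
        q=onplane(p,np.c_[u[w],v[w]],.08); b=(q[:,0]>.49)&(q[:,0]<.52)
        g=(abs(c[:,0]-c[:,2])<30)&(c[:,0]>90)&(X[:,2]>.0835)&(X[:,2]<.0905)&(abs(X[:,0]-.505)<.02)&(X[:,1]>.14)&(X[:,1]<.175)
        pl=onplane(p,np.c_[u[g],v[g]],.088)
        e=[q[b&(abs(q[:,0]-x)<.004),1].max() for x in(.494,.5,.506,.512,.518) if (b&(abs(q[:,0]-x)<.004)).any()]
        kk=(c.max(1)<70)&(X[:,2]>.093)&(X[:,2]<.102)&(abs(X[:,0]-.505)<.03)&(X[:,1]>.15)&(X[:,1]<.21)
        print(n,'end',np.array(e),'plate y',np.percentile(pl[:,1],[2,50,98]) if g.sum() else None,g.sum(),'knob',np.mean(X[kk],0))
        sl=(abs(q[:,0]-.505)<.03); 
        if n=='side':
            print('zbat',np.polyfit(X[w][:,1],X[w][:,2],1),X[w][:,2].mean())
E
python3 -m handwheel '[{"x":0,"y":-0.05,"z":-0.08,"wx":0,"wy":0,"wz":0,"gripper":0.8},{"x":0,"y":-0.05,"z":-0.08,"wx":0,"wy":0,"wz":0,"gripper":0.8}]'; python3 -c "
from g import *
gap()"
```

```text
t: 10.52
ee_pos: [0.5092, -0.0327, 0.0651]
tool_rot: [2.205, 2.237, 0.001]
ft_force: [-0.5, -1.0, 2.8]
width: 0.0413
grip_force: 31.1
10.525 [ 0.5092 -0.0327  0.0651] [2.205  2.2374 0.0005] [-0.5212 -1.0499  2.8246] 31.078391075134277
top end [0.1538 0.1541 0.1543 0.1545 0.1547] plate y [0.1574 0.1605 0.1639] 81 knob [0.5039 0.1827 0.0976]
side end [0.1532 0.1532 0.1529 0.1535 0.1534] plate y [0.1613 0.165  0.1687] 87 knob [0.5018 0.1883 0.0968]
zbat [0.0017 0.0787] 0.07894674648977558
```

```bash
python3 -m handwheel '[{"x":0.1,"y":0,"z":0,"wx":0,"wy":0,"wz":0,"gripper":0.8},{"x":0.2,"y":0,"z":0,"wx":0,"wy":0,"wz":0,"gripper":0.8},{"x":0.2,"y":0,"z":0,"wx":0,"wy":0,"wz":0,"gripper":0.8}]'; python3 -c "
from g import *
gap()"
```

```text
t: 11.0
ee_pos: [0.5091, -0.0305, 0.0651]
tool_rot: [2.204, 2.238, 0.0]
ft_force: [0.6, -1.5, 1.7]
width: 0.0413
grip_force: 31.0
11.0 [ 0.5091 -0.0305  0.0651] [2.2044 2.2381 0.0001] [ 0.5644 -1.4714  1.7361] 31.049455404281616
top end [0.1575 0.1578 0.158  0.1582 0.1583] plate y [0.1574 0.1606 0.1639] 80 knob [0.5038 0.1826 0.0976]
side end [0.1532 0.1532 0.1529 0.1535 0.1534] plate y [0.1613 0.1651 0.1689] 88 knob [0.5019 0.1883 0.0968]
zbat [-0.0024  0.0793] 0.07900858177055116
```

```bash
python3 -m handwheel '[{"x":0.1,"y":0,"z":0,"wx":0,"wy":0,"wz":0,"gripper":0.8},{"x":0.1,"y":0,"z":0,"wx":0,"wy":0,"wz":0,"gripper":0.8}]'; python3 -c "
from g import *
gap()"
```

```text
t: 11.35
ee_pos: [0.509, -0.0296, 0.0651]
tool_rot: [2.205, 2.238, 0.0]
ft_force: [-0.2, -1.1, 2.7]
width: 0.0412
grip_force: 31.1
11.35 [ 0.509  -0.0296  0.0651] [2.2046 2.2379 0.0001] [-0.2019 -1.1025  2.7252] 31.102856397628784
top end [0.1575 0.1578 0.158  0.1582 0.1583] plate y [0.1574 0.1607 0.1639] 82 knob [0.5039 0.1826 0.0978]
side end [0.1532 0.1532 0.1529 0.1535 0.1534] plate y [0.1613 0.1649 0.1687] 85 knob [0.5018 0.1882 0.0967]
zbat [-0.003   0.0794] 0.07897636247086842
```

```bash
python3 -m handwheel '[{"x":0.1,"y":0,"z":0,"wx":0,"wy":0,"wz":0,"gripper":0.8},{"x":0.1,"y":0,"z":0,"wx":0,"wy":0,"wz":0,"gripper":0.8}]'; python3 -c "
from g import *
gap()"
```

```text
t: 11.7
ee_pos: [0.509, -0.0295, 0.0651]
tool_rot: [2.204, 2.237, -0.003]
ft_force: [-0.3, -5.8, 3.1]
width: 0.0411
grip_force: 31.0
11.7 [ 0.509  -0.0295  0.0651] [ 2.2041  2.2365 -0.0026] [-0.3368 -5.7751  3.0856] 31.039264798164368
top end [0.1575 0.1578 0.158  0.1582 0.1583] plate y [0.1574 0.1606 0.1639] 75 knob [0.5037 0.1826 0.0974]
side end [0.1532 0.1532 0.1529 0.1535 0.1534] plate y [0.1613 0.1649 0.169 ] 84 knob [0.5019 0.188  0.097 ]
zbat [-0.0023  0.0793] 0.07904944907022554
```

The batten has met the stop: resistance rose to 5.8 N and nothing moved. I'll ease back a little and check.

```bash
python3 -m handwheel '[{"x":-0.08,"y":0,"z":0,"wx":0,"wy":0,"wz":0,"gripper":0.8},{"x":-0.08,"y":0,"z":0,"wx":0,"wy":0,"wz":0,"gripper":0.8},{"x":-0.08,"y":0,"z":0,"wx":0,"wy":0,"wz":0,"gripper":0.8}]'; python3 - <<'E'
from g import *
gap(); p=bot.read_camera('wrist'); edges(p); save(p,'w5')
E
```

```text
t: 12.18
ee_pos: [0.509, -0.0295, 0.0651]
tool_rot: [2.205, 2.238, -0.0]
ft_force: [1.0, -3.5, 2.5]
width: 0.0413
grip_force: 31.1
12.175 [ 0.509  -0.0295  0.0651] [ 2.2046  2.2377 -0.0003] [ 1.0352 -3.4844  2.5377] 31.140756011009216
top end [0.1575 0.1578 0.158  0.1582 0.1583] plate y [0.1575 0.1606 0.1639] 77 knob [0.5039 0.1827 0.0974]
side end [0.1532 0.1532 0.1529 0.1535 0.1534] plate y [0.1613 0.1651 0.1689] 86 knob [0.5019 0.1882 0.0968]
zbat [-0.0009  0.079 ] 0.0789160131100635
base 1039 [[471.5, 88.4000015258789], [472.0, 59.0], [542.5999755859375, 60.0], [542.0999755859375, 89.5]] 0.83 z 0.0174
fence 3908 [[528.7999877929688, 31.0], [529.5999755859375, -40.29999923706055], [549.0999755859375, -40.099998474121094], [548.2999877929688, 31.200000762939453]] 0.62 z 0.0858
bed 13049 [[468.1000061035156, 29.0], [471.70001220703125, -107.5], [551.7000122070312, -105.30000305175781], [548.0999755859375, 31.200000762939453]] 1.53 z 0.0599
batten 37918 [[475.6000061035156, -51.900001525878906], [527.0, -51.900001525878906], [527.0, 78.0], [475.6000061035156, 78.0]] 90.0 z 0.0799
  bat y-0.06 x 0.4892..0.5266
  bat y-0.03 x 0.4888..0.5267
  bat y0.00 x 0.4878..0.5266
  bat y0.03 x 0.4871..0.5266
  bat y0.06 x 0.4863..0.5265
```

View pics/w5.png

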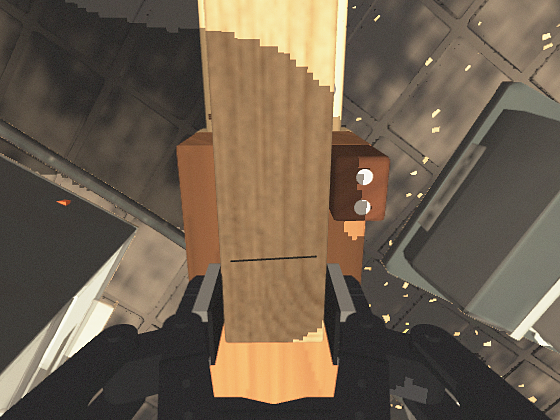

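The batten sits snug along the fence block (right edge at about column 331, block from 331). It is flat, and both pads hold it near its inner end at rows 265–345.

```bash
python3 -c "
from bench import bot
print(bot.finish_job())"
```

```text
the job is handed in; nothing more can be done
None
```

I handed the job in after about 12 s of robot time, but the hand-in returned no verdict. By my measurements the stop face is within about 1 mm of the red mark, and the batten is flat and snug to the fence, its end touching the stop with about 3.5 N along the rail and the gripper holding it at 31 N.

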